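Slide the display shelf boards home into their notches

TASK

The two shelf boards of the display stand on the shop counter were pulled out towards you for restocking. With your fingertips, gently push each board by its front edge away from you along its rails until you feel it drop into its locating notches, so that both sit fully home and level; stop there and do not force them. Only push, lift nothing: the jars and the tin stay standing on their boards, and the things beside the stand stay where they are.

Things in the scene. Friction and masses are not known exactly. Their poses are not given: they have to be found in the camera images.
- stand: low wooden display stand fixed on the counter, 340 (x) by 410 by 68 mm tall; origin: centre of its underside; x along the rails away from the robot. Two bays, centred at y +100 and -100; in each, two rails (tops 50 above the counter, 100 apart, open between them down to the base, 12 above the counter) carry a board with 2 mm play to the guide strips (68 tall) at either side
- left_home (a point): where the left board's origin lies when home (fixed to the stand; axes as the stand's). Here its four feet drop together into four rail notches, 8 mm deep, 24 long: the board sinks 8 mm level (origin from 50 to 42 mm above the counter) and the notch walls stop it, with 3 mm play either way. The rails run on beyond, so a fast shove can skip the notches; at 60 mm/s or less it drops. Never push over 40 N
- right_home (a point): where the right board's origin lies when home (fixed to the stand; axes as the stand's). Here its four feet drop together into four rail notches, 8 mm deep, 24 long: the board sinks 8 mm level (origin from 50 to 42 mm above the counter) and the notch walls stop it, with 3 mm play either way. The rails run on beyond, so a fast shove can skip the notches; at 60 mm/s or less it drops. Never push over 40 N
- left_board: left shelf board, plain wood, 0.25 kg, loose on the rails (slides with 2 to 8 N): slab 150 (x) by 170 by 12 mm, z 10 to 22; under its robot-side edge an apron 12 thick, 90 wide, outer face at x -87, z -14 to 22. Origin: mid slab, level with the soles of its feet; x along the rails away from the robot. Feet 18 long, 10 tall at x +60, y +-60 and x -60, y +-76. Starts 50 to 105 mm short of its notches
- left_board_front (a point): middle of the outer (robot-side) upright face of the left board's apron, 4 mm above the soles of the feet and 18 mm below the board's top: the place to push; axes as the board's
- right_board: right shelf board, plain wood, 0.25 kg, loose on the rails (slides with 2 to 8 N): slab 150 (x) by 170 by 12 mm, z 10 to 22; under its robot-side edge an apron 12 thick, 90 wide, outer face at x -87, z -14 to 22. Origin: mid slab, level with the soles of its feet; x along the rails away from the robot. Feet 18 long, 10 tall at x +60, y +-60 and x -60, y +-76. Starts 50 to 105 mm short of its notches
- right_board_front (a point): middle of the outer (robot-side) upright face of the right board's apron, 4 mm above the soles of the feet and 18 mm below the board's top: the place to push; axes as the board's
- jam_jar: jar 52 across, 60 tall, 0.09 kg, standing on the left board's far half; origin at the centre of its underside, z up
- tin: tin 60 across, 45 tall, 0.09 kg, standing on the left board's far half; origin at the centre of its underside, z up
- mustard_jar: jar 54 across, 55 tall, 0.09 kg, standing on the right board's far half; origin at the centre of its underside, z up
- oil_bottle: bottle 60 across, 210 tall, on the counter to the left of the stand; origin at the centre of its underside
- tea_box: carton 60 by 90 by 70 tall, on the counter to the right of the stand; origin at the centre of its underside
- cup: white mug 76 across, 75 tall, on the counter to the left of the stand; origin at the centre of its underside
- brush: hand brush lying along its x on the counter to the right of the stand; origin on its underside
Not all that is in view belongs to the job. What is shaped like the left_board but pink is not meant. Leave any grey look-alike of the right_board alone.

How it is judged:
At the end, for the whole second after the job is handed in: In the stand's frame each board's origin is at x 50 +- 6, y +-100 +- 6, z 38 to 45.5 mm (all feet in the notches), level within 0.03 rad, in line with the rails within 0.05 rad, at rest; the jars and the tin stand upright and at rest on the boards they started on (x of left_board in the frame of stand between 0.044 and 0.056 m and y of left_board in the frame of stand between 0.094 and 0.106 m and z of left_board in the frame of stand between 0.038 and 0.0455 m and angle between each of left_board, right_board's own z axis and vertical below 0.03 rad and angle between the x axis of each of left_board, right_board and the x axis of stand, either way round below 0.05 rad and linear speed of each of left_board, right_board, jam_jar, tin, mustard_jar below 0.02 m/s and x of right_board in the frame of stand between 0.044 and 0.056 m and y of right_board in the frame of stand between -0.106 and -0.094 m and z of right_board in the frame of stand between 0.038 and 0.0455 m and angle between each of jam_jar, tin, mustard_jar's own z axis and vertical below 0.1 rad and z of jam_jar in the frame of left_board between 0.016 and 0.03 m and z of tin in the frame of left_board between 0.016 and 0.03 m and z of mustard_jar in the frame of right_board between 0.016 and 0.03 m); the robot touches nothing.
It fails at once if a board is lifted or tipped off its rails ((height (world z) of left_board above 0.06 m or angle between left_board's own z axis and vertical above 0.2 rad) or (height (world z) of right_board above 0.06 m or angle between right_board's own z axis and vertical above 0.2 rad)).
It fails at once if a jar or the tin is tipped over, lifted or knocked off its board ((angle between jam_jar's own z axis and vertical above 0.4 rad or z of jam_jar in the frame of left_board above 0.045 m or z of jam_jar in the frame of left_board below 0.005 m) or (angle between tin's own z axis and vertical above 0.4 rad or z of tin in the frame of left_board above 0.045 m or z of tin in the frame of left_board below 0.005 m) or (angle between mustard_jar's own z axis and vertical above 0.4 rad or z of mustard_jar in the frame of right_board above 0.045 m or z of mustard_jar in the frame of right_board below 0.005 m)).
It fails at once if a board is pushed with more than 40 N (contact force between the fingers and left_board above 40 N or contact force between the fingers and right_board above 40 N).
It fails at once if something beside the stand is moved more than 30 mm (distance of any of oil_bottle, tea_box, cup, brush from where it was at the start of the episode above 0.03 m).
It also fails if it takes over 51 s, if anything falls off the work surface, if the arm or the gripper's body presses on something with over 40 N, if the wrist force passes 120 N, or if a joint passes its speed limit or range.

ROBOT

A 6-joint arm with a two-finger parallel gripper is mounted at the origin on the work surface. World frame = base frame: x ahead of the robot, y to its left, z up, the work surface at z = 0. Lengths are in m, angles in rad, forces in N, time in s.
With the tool pointing down it reaches from about 0.35 to 0.875 m from the base axis. Payload 4.2 kg.
Tool frame: the origin (TCP) lies between the finger pads; the fingertips stand 8 mm ahead of it and the grasp point (between the pads) lies 11 mm behind it (bot.nose_length is the z of the fingertips in the tool frame, in m); z points along the fingers, y is the direction in which the jaws open and shut (so a half turn about z gives the same grasp; the last joint's range is limited). The gripper opens to 85 mm and grips with 20 to 120 N. Pads are 22 mm wide; open, the fingers measure 114 mm over their backs; the gripper's body (76 mm by 85 mm) begins 54 mm behind the grasp point. The pads swing forward as they close: fully open they stand 13 mm farther back than shut.
Start: joints at [1.565, 0.385, 0.008, 0, -1.194, -0.259], TCP at [0.164, 0.603, 0.239] pointing down, gripper open.
Joint ranges: [-3.14, 3.14], [-1.21, 2.06], [-1.07, 1.41], [-3.16, 2.05], [-2.99, -0.16], [-3.1, 3.1]. Speed limits (rad/s): [2.79, 2.79, 3.14, 3.14, 3.14, 3.14].

INTERFACE

Orientations are given as a unit quaternion [w, x, y, z].
In Python, from workcell import observe, eyes, job, bot gives the robot as it stands. The module is installed in compiled form; this text tells all that it offers.
- The arm moves only by the shell command python3 -m pendant 'ROWS' [FORCE]. ROWS is a JSON object of lists of equal length, an entry for each row: "offset": the shift along the tool's x, y, z in m, a list of three; "turn": the turn about the tool's z in degrees; "claw": the closure, from 0 (fully open) to 1 (shut). In form: {"offset": [[x, y, z], ...], "turn": [turn, ...], "claw": [claw, ...]}. A call has 1 to 10 rows; each row is the pose to reach, as a shift and turn from the pose measured when the call began, along the tool's axes at that moment; what a row does not reach only later rows make up. A row lasts 1/12 s, in which the tool goes at most 41.7 mm and 7.16 degrees, less where a joint would pass 70% of its speed; a pose out of reach is approached as far as the arm can. A call with a gripper value outside its range is refused whole. The fingers move at their own pace and stop on an object; FORCE is the grip in N (left out, the last holds). Time passes only in rows, so rows that repeat a pose let the fingers close. It gives the time, the measured TCP pose, the force and the opening at its end, in the units of the state.
- observe(): the state, without advancing time (a new reading comes with each control period).
- eyes.capture(name): name is "side" or "top"; returns a dict with "color" (480x640x3 uint8, red, green, blue), "intrinsics" (3x3 intrinsics, pixels), "R" (3x3) and "t" (3): a world point X has camera coordinates R X + t. Camera axes: x right, y down, z forward; pixel columns grow to the right and rows downward; lengths in m; the calibration is good to about 2 mm. A picture is of the moment at which its call begins. There is no depth.
- job.close_job(): hands the job in, once; it reports no verdict.
The state is a dict: "t": time; "q": joint angles; "joint_velocities": joint speeds; "joint_efforts": joint torques, N m; "tool_pos": TCP position; "tool_rot": TCP orientation; "force": force on the tool from outside, world axes, zero at the start; "wrist_torque": the same for the moment, N m; "grip_width": opening from 0.0 (shut) to 1.0 (fully open).
Only numpy, scipy, OpenCV 4.12 (cv2) and the standard library are available. Lean on these libraries where they do the work, as an engineer would, in place of code of your own. Each camera call takes 0.05 s, during which the arm holds its last target. There are 200 camera calls.

## Working session

There is one attempt and no reset: what is moved stays moved. The work goes in short steps, Python scripts to look and compute and a shell command to move; the robot and the scene stay as the last step left them, time stands still between calls to the robot, and variables do not carry over. Pictures are saved under pics/ and viewed, about 8 in all and at most 12, crops included, and the job is handed in when it is done.

```bash
mkdir -p pics
python3 - <<'E'
from workcell import observe, eyes
import cv2,numpy as np
for n in("side","top"):
    d=eyes.capture(n); cv2.imwrite(f"pics/{n}0.png",d["color"][:,:,::-1]); np.savez(f"{n}.npz",**d); print(n,d["intrinsics"],d["R"],d["t"])
print(observe())
E
```

```text
side [[569.54218975   0.         318.85294094]
 [  0.         569.54218975 236.97965757]
 [  0.           0.           1.        ]] [[ 0.91539592 -0.40222909 -0.01618881]
 [-0.23287576 -0.49632029 -0.83632234]
 [ 0.32835834  0.76933603 -0.54799897]] [-0.42699478  0.19032988  1.30522859]
top [[473.00541125   0.         314.68516087]
 [  0.         473.00541125 232.78369918]
 [  0.           0.           1.        ]] [[-0.00265922 -0.99997961 -0.00580656]
 [-0.98063536  0.00374476 -0.19580673]
 [ 0.19582448  0.00517343 -0.98062532]] [0.03314546 0.50199799 1.18174787]
{'t': 0.1, 'q': array([ 1.56461025e+00,  3.85493771e-01,  6.78459904e-03, -4.39378585e-04,
       -1.19398881e+00, -2.58599548e-01]), 'joint_velocities': array([-2.17975890e-03, -3.54626812e-03,  5.91544825e-03,  1.33917984e-03,
        8.89495290e-04, -4.39270003e-05]), 'joint_efforts': array([-6.05985351e-04, -3.93322492e+01,  1.88932300e+01,  4.19804558e+00,
       -2.56906969e-03,  4.13213613e-06]), 'tool_pos': array([0.16341337, 0.60274801, 0.23833043]), 'tool_rot': array([ 9.68965555e-04,  9.91237697e-01, -1.32086648e-01, -8.28935256e-05]), 'force': array([ 0.34818722, -0.20035238,  0.8522457 ]), 'wrist_torque': array([ 0.01437061, -0.00661083, -0.04371636]), 'grip_width': 0.999367760971041}
```

View pics/side0.png

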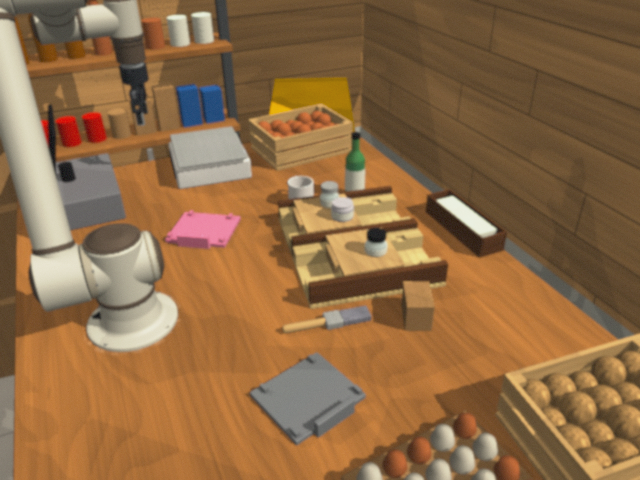

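View pics/top0.png

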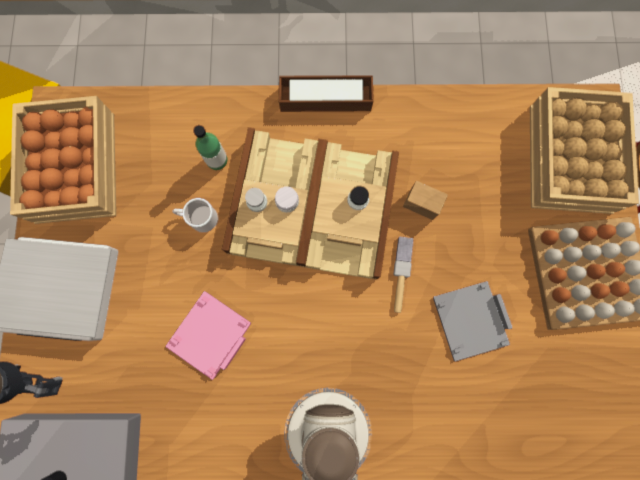

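The stand is at about (312,205) in the top view. Its boards are the pale wooden ones at (270,205) with two jars and (352,200) with the black-lidded jar. The look-alikes are the pink board at (208,335) and the grey board at (472,320), both lying on the counter, so I'll leave them alone. Next is one close crop to check this.

```bash
cat > h.py <<'E'
import numpy as np,cv2
def ray(d,uv,z):
    uv=np.atleast_2d(np.float64(uv)); K,R,t=d["intrinsics"],d["R"],d["t"]
    c=-R.T@t; v=(np.linalg.inv(K)@np.c_[uv,np.ones(len(uv))].T).T@R
    return c+v*((z-c[2])/v[:,2])[:,None]
def proj(d,X):
    p=np.atleast_2d(X)@d["R"].T+d["t"]; p=p@d["intrinsics"].T; return p[:,:2]/p[:,2:]
E
python3 - <<'E'
import numpy as np,cv2
from h import *
d=np.load("top.npz"); im=d["color"][115:290,210:420][:,:,::-1]
z=cv2.resize(im,None,fx=3.4,fy=3.4,interpolation=cv2.INTER_CUBIC); cv2.imwrite("pics/crop.png",z)
im=d["color"].astype(int); s=im.sum(2)
# dark brown side strips
hsv=cv2.cvtColor(d["color"],cv2.COLOR_RGB2HSV)
m=((hsv[:,:,2]<115)&(hsv[:,:,0]<18)&(hsv[:,:,1]>110)).astype(np.uint8); m[:120]=0;m[290:]=0;m[:,:215]=0;m[:,410:]=0
for c in cv2.findContours(m,0,2)[0]:
    if cv2.contourArea(c)>100:
        b=cv2.boxPoints(cv2.minAreaRect(c)); print(cv2.contourArea(c),b.round(1).tolist(), ray(d,b,.068).round(3)[:,:2].tolist())
E
```

```text
193.0 [[293.0, 265.0], [296.8999938964844, 234.89999389648438], [308.79998779296875, 236.5], [304.8999938964844, 266.6000061035156]] [[0.416, 0.087], [0.493, 0.077], [0.489, 0.046], [0.411, 0.056]]
193.5 [[220.5, 252.10000610351562], [228.1999969482422, 205.5], [237.60000610351562, 207.10000610351562], [229.89999389648438, 253.60000610351562]] [[0.449, 0.271], [0.571, 0.256], [0.567, 0.231], [0.445, 0.247]]
```

View pics/crop.png

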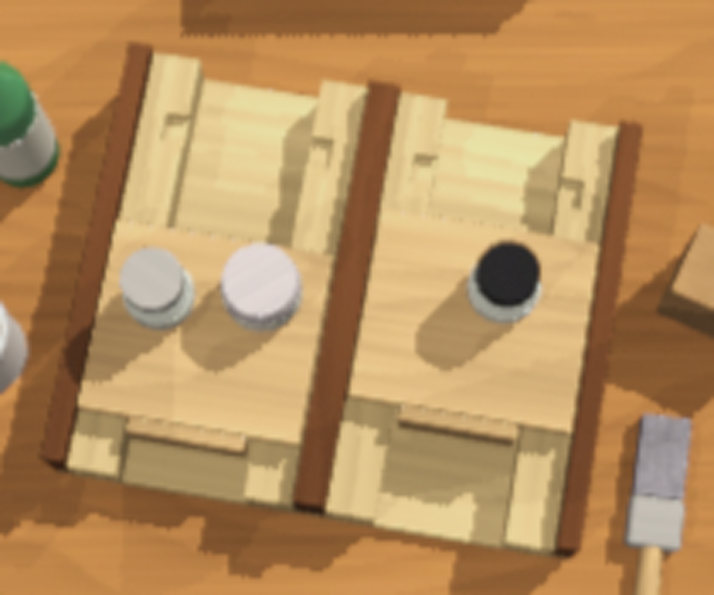

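Run:
```python
import numpy as np
from h import *
d=np.load("top.npz")
f=lambda p:(np.float64(p)+.5)/3.4-.5+[210,115]
st=ray(d,f([[128,44],[43,462],[641,125],[577,553]]),.068)[:,:2]; print("stand",st.round(3).tolist())
c=st.mean(0); ax=(st[0]-st[1])/np.linalg.norm(st[0]-st[1]); ax2=(st[2]-st[3])/np.linalg.norm(st[2]-st[3]); print(c,ax,ax2,np.linalg.norm(st[0]-st[1]),np.linalg.norm(st[2]-st[3]))
a=ax+ax2;a/=np.linalg.norm(a);b=np.array([-a[1],a[0]]);print("yaw",np.degrees(np.arctan2(a[1],a[0])))
S=lambda X:np.c_[(X-c)@a,(X-c)@b]*1000
print("strip",S(st).round())
for n,p in dict(Lslabfar=[[115,222],[325,252]],Lslabnear=[[80,407],[298,443]],Lapron_top=[[128,420],[245,440]],Lapron_low=[[126,433],[244,451]],Rslabfar=[[385,212],[597,242]],Rslabnear=[[350,398],[570,431]],Rapron_low=[[400,423],[513,441]]).items(): print(n,S(ray(d,f(p),.072)[:,:2]).round().tolist())
# rails tops far end/notch
print("notch",S(ray(d,f([[178,118],[322,140],[425,155],[572,182]]),.05)[:,:2]).round().tolist())
print("cam",-d["R"].T@d["t"])
for y in(100,-100):
  print("home front",y,c+a*(50-87)/1000+b*y/1000)
```

```text
stand [[0.787, 0.212], [0.453, 0.267], [0.718, -0.191], [0.384, -0.131]]
[0.5854677  0.03927277] [ 0.98656324 -0.16337983] [ 0.98439057 -0.17599776] 0.33854171485614654 0.3393115377225201
yaw -9.769927680092927
strip [[ 170.  204.]
 [-169.  202.]
 [ 169. -204.]
 [-170. -202.]]
Lslabfar [[23.0, 185.0], [26.0, 21.0]]
Lslabnear [[-124.0, 182.0], [-124.0, 16.0]]
Lapron_top [[-128.0, 145.0], [-128.0, 55.0]]
Lapron_low [[-138.0, 144.0], [-136.0, 54.0]]
Rslabfar [[65.0, -19.0], [68.0, -183.0]]
Rslabnear [[-83.0, -17.0], [-81.0, -183.0]]
Rapron_low [[-96.0, -57.0], [-95.0, -143.0]]
notch [[122.0, 157.0], [123.0, 41.0], [124.0, -41.0], [121.0, -159.0]]
cam [0.26094996 0.02515123 1.25733892]
home front 100 [0.56597354 0.1441011 ]
home front -100 [ 0.53203508 -0.05299832]
```

The crop confirms the choice: both pale boards sit in the bays, with the left apron face at stand x ≈ -136 and the right at ≈ -95. Home is -37, which leaves about 100 mm and 58 mm to travel. Next I work out the approach.

```bash
cat >> h.py <<'E'
from scipy.spatial.transform import Rotation as Ro
C=np.array([.5855,.0393]); yaw=np.radians(-9.77); A=np.array([np.cos(yaw),np.sin(yaw)]); B=np.array([-A[1],A[0]])
def now(o):
    p=o["tool_pos"]; R=Ro.from_quat(np.roll(o["tool_rot"],-1)).as_matrix(); e=p[:2]-C
    print("t",o["t"],"stand mm",(e@A*1e3).round(1),(e@B*1e3).round(1),"z",(p[2]*1e3).round(1),"yaw err deg",np.degrees(np.arctan2(R[1,0],R[0,0])-yaw).round(2),"F stand",(o["force"][:2]@A).round(1),(o["force"][:2]@B).round(1),o["force"][2].round(1),"w",round(o["grip_width"],2)); return p,R
def go(o,x,y,z):
    p,R=now(o); T=np.r_[C+A*x/1e3+B*y/1e3,z/1e3]; print("to",(x,y,z),"offset",(R.T@(T-p)).round(4), "world",T.round(3))
E
python3 - <<'E'
from workcell import observe
from h import *
o=observe(); go(o,-175,100,238); go(o,-175,100,50)
E
```

```text
t 0.1 stand mm -511.6 483.7 z 238.3 yaw err deg -5.41 F stand 0.4 -0.1 0.9 w 1.0
to (-175, 100, 238) offset [0.3713 0.3502 0.001 ] world [0.43  0.168 0.238]
t 0.1 stand mm -511.6 483.7 z 238.3 yaw err deg -5.41 F stand 0.4 -0.1 0.9 w 1.0
to (-175, 100, 50) offset [0.3712 0.3498 0.189 ] world [0.43  0.168 0.05 ]
```

```bash
python3 -m pendant '{"offset":[[0.03,0.028,0],[0.06,0.056,0],[0.09,0.084,0],[0.12,0.112,0],[0.15,0.14,0],[0.18,0.168,0],[0.21,0.196,0],[0.24,0.224,0],[0.27,0.252,0],[0.29,0.27,0]],"turn":[-1,-2,-3,-4,-5,-5.4,-5.4,-5.4,-5.4,-5.4],"claw":[1,1,1,1,1,1,1,1,1,1]}'
python3 - <<'E'
from workcell import observe
from h import *
o=observe(); go(o,-175,100,150)
E
```

```text
t: 0.93
tool_pos: [0.3731, 0.2631, 0.2387]
tool_rot: [0.001, 0.996, -0.086, -0.0]
force: [0.9, 0.4, 0.2]
grip_width: 0.001
t 0.9333 stand mm -247.3 184.5 z 238.7 yaw err deg -0.1 F stand 0.8 0.5 0.2 w 0.0
to (-175, 100, 150) offset [0.0725 0.0841 0.0889] world [0.43  0.168 0.15 ]
```

```bash
python3 -m pendant '{"offset":[[0.02,0.023,0.01],[0.04,0.046,0.03],[0.055,0.066,0.05],[0.0725,0.084,0.07],[0.0725,0.084,0.095],[0.0725,0.084,0.12],[0.0725,0.084,0.145],[0.0725,0.084,0.17],[0.0725,0.084,0.19],[0.0725,0.084,0.19]],"turn":[0,0,0,0,0,0,0,0,0,0],"claw":[1,1,1,1,1,1,1,1,1,1]}'
python3 - <<'E'
from workcell import observe,eyes
from h import *
o=observe(); go(o,-150,100,48)
d=eyes.capture("top"); cv2.imwrite("pics/t2.png",cv2.resize(d["color"][115:290,210:420][:,:,::-1],None,fx=3.4,fy=3.4,interpolation=2))
E
```

```text
t: 1.77
tool_pos: [0.4274, 0.1653, 0.0453]
tool_rot: [0.004, 0.996, -0.087, -0.004]
force: [-1.1, -0.4, -0.1]
grip_width: -0.003
t 1.7667 stand mm -177.2 97.4 z 45.3 yaw err deg -0.17 F stand -1.0 -0.6 -0.1 w -0.0
to (-150, 100, 48) offset [ 0.0272 -0.0027 -0.0029] world [0.455 0.163 0.048]
```

View pics/t2.png

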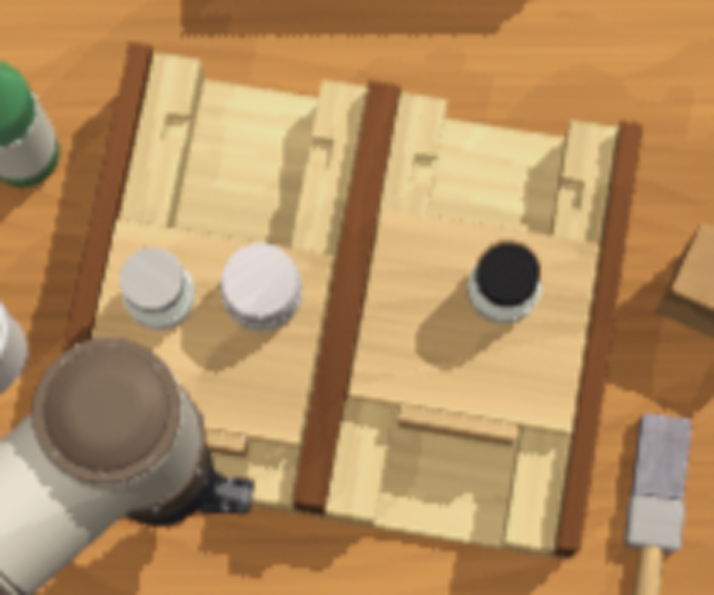

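The approach is clear, with the fingers (235,493) shut in front of the left apron. Now I start the slow push.

```bash
python3 -m pendant '{"offset":[[0.006,-0.0027,-0.003],[0.012,-0.0027,-0.003],[0.017,-0.0027,-0.003],[0.020,-0.0027,-0.003],[0.023,-0.0027,-0.003],[0.026,-0.0027,-0.003],[0.029,-0.0027,-0.003],[0.032,-0.0027,-0.003],[0.035,-0.0027,-0.003],[0.038,-0.0027,-0.003]],"turn":[0,0,0,0,0,0,0,0,0,0],"claw":[1,1,1,1,1,1,1,1,1,1]}'
cat > look.py <<'E'
import sys
from workcell import observe,eyes
from h import *
o=observe(); now(o)
if len(sys.argv)>1:
    d=eyes.capture("side"); cv2.imwrite(f"pics/{sys.argv[1]}.png",cv2.resize(d["color"][150:310,260:460][:,:,::-1],None,fx=3.7,fy=3.7,interpolation=2))
E
python3 look.py s1
```

```text
t: 2.65
tool_pos: [0.4645, 0.1615, 0.0501]
tool_rot: [0.005, 0.996, -0.086, -0.005]
force: [-8.3, 1.4, 7.3]
grip_width: -0.001
t 2.65 stand mm -140.0 99.9 z 50.1 yaw err deg -0.15 F stand -8.4 -0.0 7.3 w -0.0
```

View pics/s1.png

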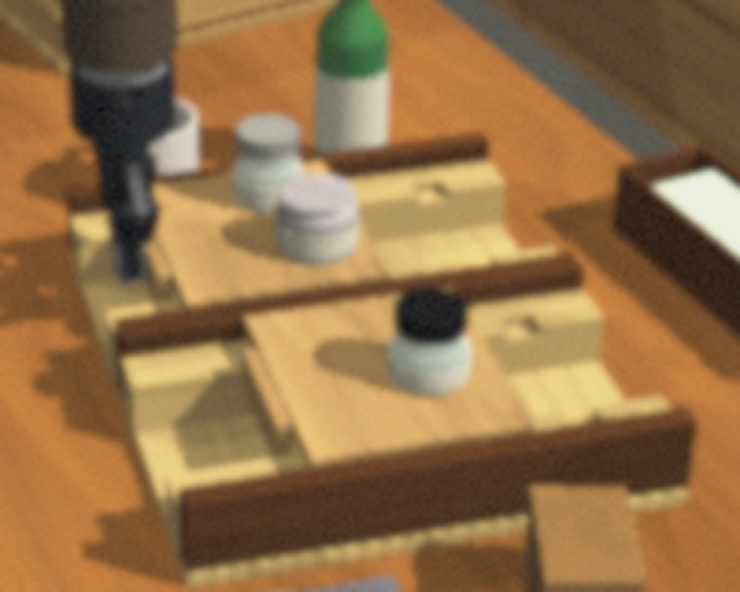

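The finger (130,265) meets the left apron's middle, and the jars are steady. I continue slowly and watch the force.

```bash
python3 -m pendant '{"offset":[[0.003,0,0],[0.006,0,0],[0.009,0,0],[0.012,0,0],[0.015,0,0],[0.018,0,0]],"turn":[0,0,0,0,0,0],"claw":[1,1,1,1,1,1]}'; python3 look.py
python3 -m pendant '{"offset":[[0.003,0,0],[0.006,0,0],[0.009,0,0],[0.012,0,0],[0.015,0,0],[0.018,0,0]],"turn":[0,0,0,0,0,0],"claw":[1,1,1,1,1,1]}'; python3 look.py
```

```text
t: 3.2
tool_pos: [0.4806, 0.1576, 0.0501]
tool_rot: [0.006, 0.996, -0.087, -0.007]
force: [-8.0, 1.6, 7.1]
grip_width: 0.001
t 3.2 stand mm -123.5 98.8 z 50.1 yaw err deg -0.17 F stand -8.2 0.3 7.1 w 0.0
t: 3.7
tool_pos: [0.4957, 0.1549, 0.0501]
tool_rot: [0.006, 0.996, -0.087, -0.009]
force: [-10.4, 7.0, 8.5]
grip_width: -0.001
t 3.7 stand mm -108.1 98.7 z 50.1 yaw err deg -0.18 F stand -11.5 5.1 8.5 w -0.0
```

```bash
python3 -m pendant '{"offset":[[0.003,-0.001,-0.0005],[0.006,-0.001,-0.001],[0.009,-0.001,-0.001],[0.012,-0.001,-0.001],[0.015,-0.001,-0.001],[0.018,-0.001,-0.001]],"turn":[0,0,0,0,0,0],"claw":[1,1,1,1,1,1]}'; python3 look.py s2
```

```text
t: 4.2
tool_pos: [0.5138, 0.1523, 0.0504]
tool_rot: [0.006, 0.996, -0.087, -0.009]
force: [-2.5, 0.2, -2.0]
grip_width: -0.001
t 4.2 stand mm -89.8 99.2 z 50.4 yaw err deg -0.21 F stand -2.5 -0.3 -2.0 w -0.0
```

View pics/s2.png

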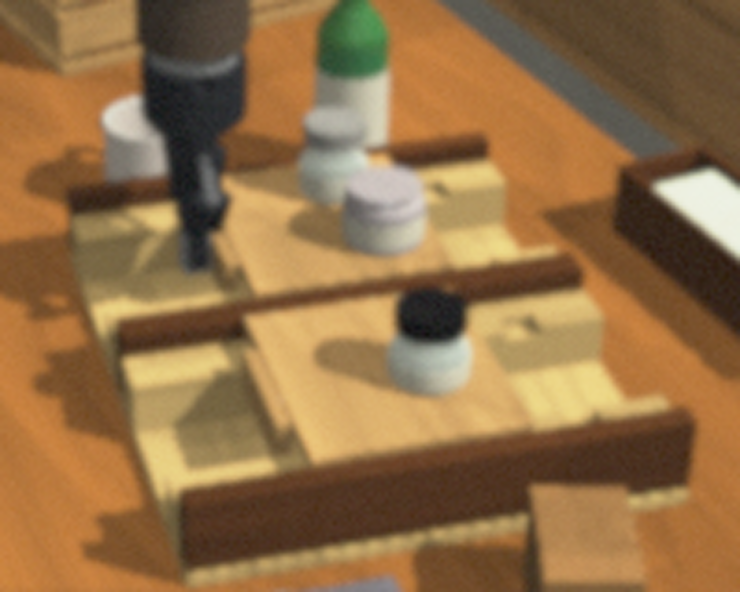

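Run:
```python
from h import *
T=np.load("top.npz");S=np.load("side.npz")
fs=lambda p:(np.float64(p)+.5)/3.7-.5+[260,150]
ft=lambda p:(np.float64(p)+.5)/3.4-.5+[210,115]
s=lambda X:np.c_[(X[:,:2]-C)@A,(X[:,:2]-C)@B]*1e3
print("tin",s(ray(T,ft([262,280]),.117)),s(ray(S,fs([317,195]),.117)),s(ray(S,fs([385,187]),.117)))
print("jam",s(ray(T,ft([152,275]),.132)),s(ray(S,fs([268,134]),.132)),s(ray(S,fs([336,127]),.132)))
```

```text
tin [[-15.80300104  59.67551637]] [[-8.03459913 55.76919477]] [[42.25014945 53.76274159]]
jam [[-29.2856413  137.39020774]] [[-25.05325497 127.17447668]] [[ 26.29617478 124.13868847]]
```

```bash
Z='0'; python3 -m pendant '{"offset":[[0.003,0,0],[0.006,0,0],[0.009,0,0],[0.012,0,0],[0.015,0,0],[0.018,0,0],[0.021,0,0],[0.024,0,0],[0.027,0,0]],"turn":[0,0,0,0,0,0,0,0,0],"claw":[1,1,1,1,1,1,1,1,1]}'; python3 look.py
```

```text
t: 5.0
tool_pos: [0.5408, 0.1477, 0.0505]
tool_rot: [0.007, 0.996, -0.087, -0.009]
force: [-5.4, 1.4, 4.0]
grip_width: 0.001
t 5.0 stand mm -62.4 99.2 z 50.5 yaw err deg -0.2 F stand -5.6 0.5 4.0 w 0.0
```

```bash
python3 -m pendant '{"offset":[[0.002,0,0],[0.004,0,0],[0.006,0,0],[0.008,0,0],[0.010,0,0]],"turn":[0,0,0,0,0],"claw":[1,1,1,1,1]}'; python3 look.py;  python3 -m pendant '{"offset":[[0.001,0,0],[0.002,0,0],[0.003,0,0]],"turn":[0,0,0],"claw":[1,1,1]}'; python3 look.py s3
```

```text
t: 5.42
tool_pos: [0.5505, 0.1458, 0.0505]
tool_rot: [0.007, 0.996, -0.087, -0.01]
force: [-5.6, 0.3, 3.5]
grip_width: -0.0
t 5.4167 stand mm -52.6 99.1 z 50.5 yaw err deg -0.21 F stand -5.5 -0.6 3.5 w -0.0
t: 5.67
tool_pos: [0.5535, 0.1454, 0.0504]
tool_rot: [0.007, 0.996, -0.087, -0.01]
force: [-2.2, 1.3, -0.7]
grip_width: -0.001
t 5.6667 stand mm -49.6 99.1 z 50.4 yaw err deg -0.2 F stand -2.4 0.9 -0.7 w -0.0
```

View pics/s3.png

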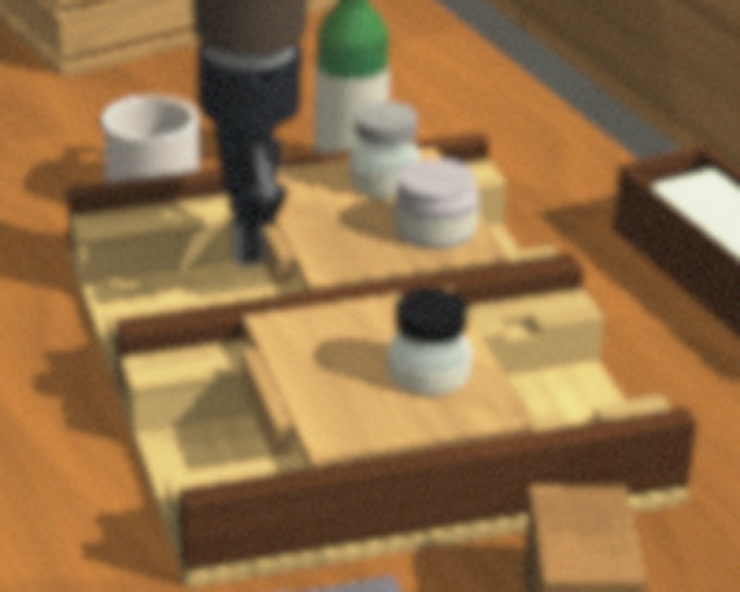

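The tin lid is at about (438,181) and the jam lid at (386,122). Both fit pure sliding with no drop yet, so I continue in 1 mm rows.

```bash
python3 -m pendant '{"offset":[[0.001,0,0],[0.002,0,0],[0.002,0,0]],"turn":[0,0,0],"claw":[1,1,1]}'; python3 look.py; python3 -m pendant '{"offset":[[0.001,0,0],[0.002,0,0],[0.002,0,0]],"turn":[0,0,0],"claw":[1,1,1]}'; python3 look.py s4
```

```text
t: 5.97
tool_pos: [0.5562, 0.1452, 0.0505]
tool_rot: [0.006, 0.996, -0.087, -0.009]
force: [-4.1, 0.7, 2.9]
grip_width: 0.006
t 5.9667 stand mm -46.8 99.4 z 50.5 yaw err deg -0.19 F stand -4.2 0.0 2.9 w 0.01
t: 6.22
tool_pos: [0.5581, 0.1449, 0.0505]
tool_rot: [0.006, 0.996, -0.087, -0.009]
force: [-4.6, 2.1, 2.7]
grip_width: -0.001
t 6.2167 stand mm -45.0 99.4 z 50.5 yaw err deg -0.18 F stand -4.9 1.2 2.7 w -0.0
```

```bash
cat > flow.py <<'E'
import cv2,numpy as np,sys
a,b=[cv2.imread(f"pics/{n}.png",0) for n in sys.argv[1:3]]
pts=np.float32([[float(v) for v in p.split(",")] for p in sys.argv[3:]]).reshape(-1,1,2)
q,st,e=cv2.calcOpticalFlowPyrLK(a,b,pts,None,winSize=(31,31),maxLevel=2); print((q-pts).reshape(-1,2).round(1).tolist(),st.ravel())
E
python3 flow.py s2 s3 385,195 336,135 345,225 ; python3 flow.py s3 s4 438,190 386,128 400,215 290,265 245,240
```

```text
[[53.400001525878906, -7.300000190734863], [52.0, -6.300000190734863], [54.0, -6.5]] [1 1 1]
[[5.099999904632568, 7.599999904632568], [5.099999904632568, 8.399999618530273], [5.599999904632568, 6.099999904632568], [5.300000190734863, 7.900000095367432], [5.199999809265137, -0.699999988079071]] [1 1 1 1 1]
```

The left board has dropped. Between the pictures the lids and the apron edge moved about 8 px down together, roughly 8 mm and level, while the finger did not. I back off and go over to the right bay.

```bash
python3 -m pendant '{"offset":[[-0.01,0,0],[-0.035,0,0],[-0.06,0,-0.01],[-0.085,0,-0.04],[-0.09,0.03,-0.065],[-0.09,0.065,-0.065],[-0.09,0.1,-0.065],[-0.09,0.135,-0.065],[-0.09,0.17,-0.065],[-0.09,0.2,-0.065]],"turn":[0,0,0,0,0,0,0,0,0,0],"claw":[1,1,1,1,1,1,1,1,1,1]}'
python3 - <<'E'
from workcell import observe
from h import *
go(observe(),-132,-100,50)
E
```

```text
t: 7.1
tool_pos: [0.4362, -0.0374, 0.1205]
tool_rot: [0.006, 0.996, -0.086, -0.007]
force: [0.2, 0.4, 0.0]
grip_width: -0.001
t 7.1 stand mm -134.1 -100.9 z 120.5 yaw err deg -0.16 F stand 0.1 0.4 0.0 w -0.0
to (-132, -100, 50) offset [ 0.0031 -0.0018  0.0704] world [ 0.438 -0.037  0.05 ]
```

```bash
python3 -m pendant '{"offset":[[0.003,-0.001,0.02],[0.003,-0.001,0.04],[0.003,-0.001,0.06],[0.003,-0.001,0.07],[0.003,-0.001,0.07]],"turn":[0,0,0,0,0],"claw":[1,1,1,1,1]}'; python3 look.py s5
```

```text
t: 7.52
tool_pos: [0.4374, -0.0381, 0.0488]
tool_rot: [0.007, 0.996, -0.087, -0.008]
force: [0.0, 0.7, 0.7]
grip_width: -0.0
t 7.5167 stand mm -132.8 -101.4 z 48.8 yaw err deg -0.17 F stand -0.1 0.7 0.7 w -0.0
```

View pics/s5.png

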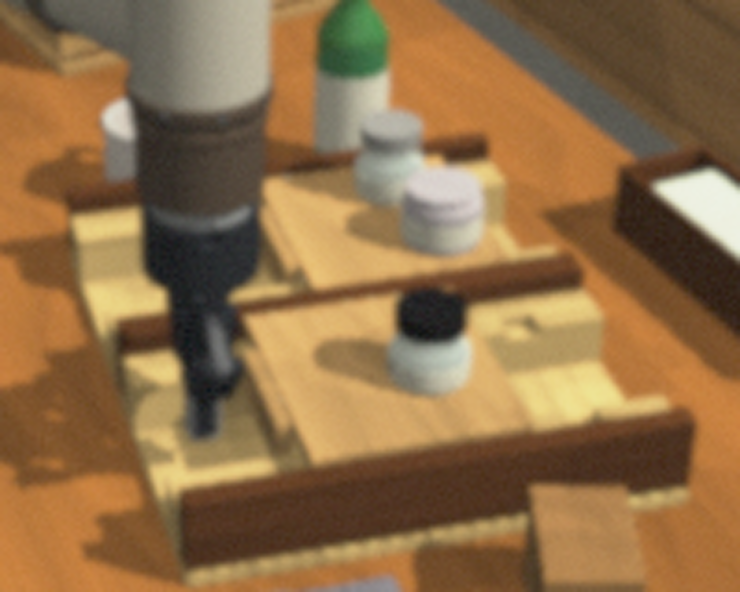

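The left board sits low in its bay with the jars upright, and the finger (205,420) is clear in front of the right apron. Now I push the right board.

```bash
python3 -m pendant '{"offset":[[0.006,-0.0014,0],[0.012,-0.0014,0],[0.017,-0.0014,0],[0.020,-0.0014,0],[0.023,-0.0014,0],[0.026,-0.0014,0],[0.029,-0.0014,0],[0.032,-0.0014,0],[0.035,-0.0014,0],[0.038,-0.0014,0]],"turn":[0,0,0,0,0,0,0,0,0,0],"claw":[1,1,1,1,1,1,1,1,1,1]}'; python3 look.py
python3 -m pendant '{"offset":[[0.003,0,0],[0.006,0,0],[0.009,0,0],[0.012,0,0],[0.015,0,0],[0.018,0,0],[0.021,0,0],[0.024,0,0],[0.027,0,0],[0.030,0,0]],"turn":[0,0,0,0,0,0,0,0,0,0],"claw":[1,1,1,1,1,1,1,1,1,1]}'; python3 look.py s6
```

```text
t: 8.4
tool_pos: [0.472, -0.0437, 0.049]
tool_rot: [0.007, 0.996, -0.087, -0.012]
force: [-9.2, 1.6, 8.5]
grip_width: -0.003
t 8.4 stand mm -97.7 -101.1 z 49.0 yaw err deg -0.21 F stand -9.4 0.0 8.5 w -0.0
t: 9.23
tool_pos: [0.4954, -0.0493, 0.048]
tool_rot: [0.009, 0.996, -0.088, -0.018]
force: [-18.4, 8.9, 14.7]
grip_width: -0.001
t 9.2333 stand mm -73.8 -102.6 z 48.0 yaw err deg -0.32 F stand -19.7 5.7 14.7 w -0.0
```

The force rose to 20 N with side and downward load, probably the board racking. I hold x, ease y and z, and look.

```bash
python3 -m pendant '{"offset":[[-0.002,-0.001,0],[-0.002,-0.002,-0.001],[-0.002,-0.002,-0.001]],"turn":[0,0,0],"claw":[1,1,1]}'; python3 look.py s7; python3 flow.py s5 s7 432,315 430,370 480,310 590,320
```

```text
t: 9.53
tool_pos: [0.4955, -0.0469, 0.0493]
tool_rot: [0.008, 0.996, -0.087, -0.017]
force: [0.8, 0.3, -0.4]
grip_width: 0.0
t 9.5333 stand mm -74.1 -100.2 z 49.3 yaw err deg -0.27 F stand 0.8 0.4 -0.4 w 0.0
[[55.400001525878906, -6.800000190734863], [51.29999923706055, -4.699999809265137], [50.099998474121094, -7.800000190734863], [0.30000001192092896, 0.30000001192092896]] [1 1 1 1]
```

View pics/s7.png

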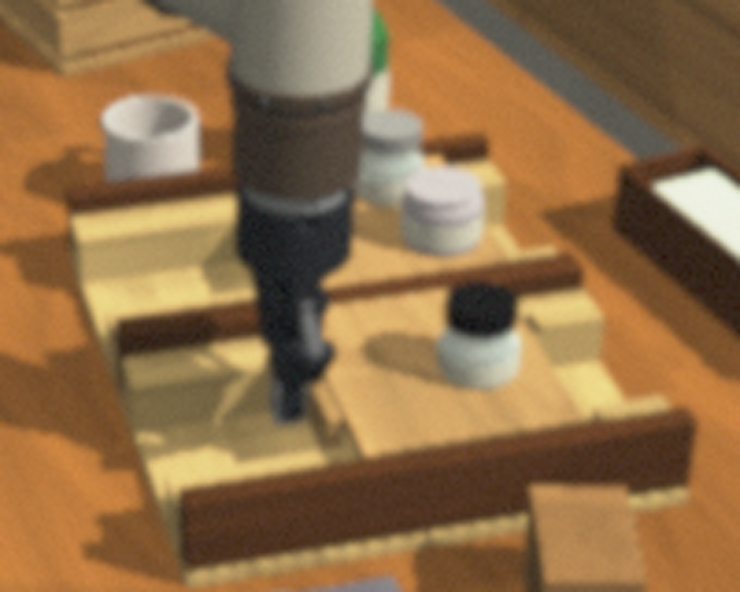

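The mustard jar moved about 35 mm with its board (lid now at (482,307)) and is upright. The load is fully released and about 25 mm remain.

```bash
python3 -m pendant '{"offset":[[0.003,-0.0005,-0.0005],[0.006,-0.001,-0.001],[0.009,-0.001,-0.001],[0.012,-0.001,-0.001]],"turn":[0,0,0,0],"claw":[1,1,1,1]}'; python3 look.py; python3 -m pendant '{"offset":[[0.0025,0,0],[0.005,0,0],[0.0075,0,0]],"turn":[0,0,0],"claw":[1,1,1]}'; python3 look.py
```

```text
t: 9.92
tool_pos: [0.5066, -0.0482, 0.0495]
tool_rot: [0.009, 0.996, -0.088, -0.019]
force: [-5.8, 1.3, 2.6]
grip_width: 0.008
t 9.9167 stand mm -62.9 -99.6 z 49.5 yaw err deg -0.31 F stand -6.0 0.3 2.6 w 0.01
t: 10.17
tool_pos: [0.5095, -0.0496, 0.0491]
tool_rot: [0.009, 0.996, -0.088, -0.024]
force: [-15.1, 7.5, 13.8]
grip_width: 0.004
t 10.1667 stand mm -59.8 -100.5 z 49.1 yaw err deg -0.4 F stand -16.2 4.8 13.8 w 0.0
```

```bash
python3 look.py s8; python3 flow.py s7 s8 482,315 480,365 545,335 290,395 300,330 300,230 330,410
```

```text
t 10.1667 stand mm -59.8 -100.5 z 49.1 yaw err deg -0.4 F stand -16.2 4.8 13.8 w 0.0
[[17.200000762939453, -2.200000047683716], [17.5, -4.0], [6.099999904632568, -4.199999809265137], [21.5, -4.300000190734863], [23.700000762939453, -4.599999904632568], [24.899999618530273, -3.5999999046325684], [19.100000381469727, -2.700000047683716]] [1 1 1 1 1 1 1]
```

View pics/s8.png

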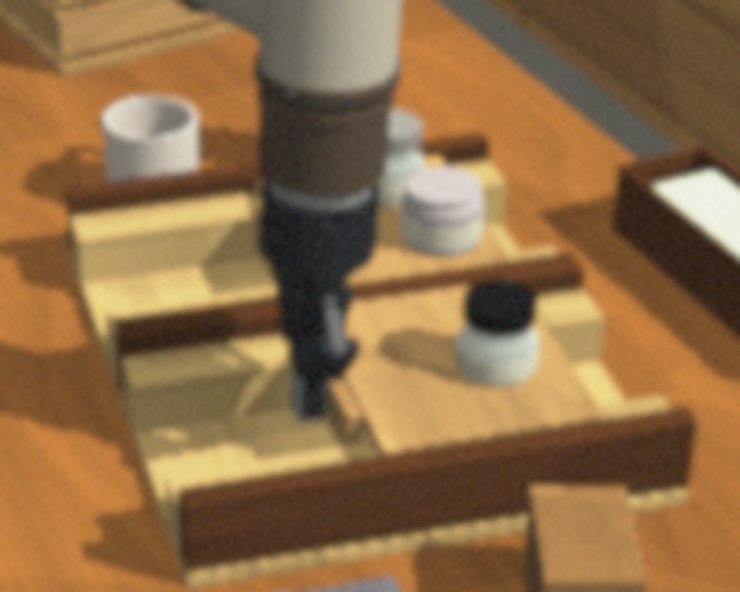

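The board still slides, but the tool is being pushed up and tilted, and a finger knuckle (340,350) seems to bear on the apron's top edge. I back off, raise about 8 mm so the fingertips do the pushing near the advised height, and re-engage.

```bash
python3 -m pendant '{"offset":[[-0.004,0,0],[-0.012,0,0],[-0.012,0,-0.004],[-0.012,0,-0.009],[-0.012,0,-0.009]],"turn":[0,0,0,0,0],"claw":[1,1,1,1,1]}'; python3 look.py; python3 -m pendant '{"offset":[[0.004,0,0],[0.007,0,0],[0.010,0,0],[0.012,0,0]],"turn":[0,0,0,0],"claw":[1,1,1,1]}'; python3 look.py
```

```text
t: 10.63
tool_pos: [0.5001, -0.0471, 0.06]
tool_rot: [0.009, 0.996, -0.088, -0.022]
force: [-0.1, 0.9, 1.1]
grip_width: 0.004
t 10.6333 stand mm -69.5 -99.7 z 60.0 yaw err deg -0.34 F stand -0.2 0.9 1.1 w 0.0
t: 10.97
tool_pos: [0.5101, -0.0493, 0.0592]
tool_rot: [0.009, 0.996, -0.088, -0.024]
force: [-8.4, 5.0, 8.1]
grip_width: 0.0
t 10.9667 stand mm -59.3 -100.1 z 59.2 yaw err deg -0.41 F stand -9.1 3.5 8.1 w 0.0
```

The tool now leans about 3° (tip back), so moving along tool x also presses down. I add an upward component and continue slowly.

```bash
python3 -m pendant '{"offset":[[0.0015,-0.0005,-0.0007],[0.003,-0.001,-0.001],[0.0045,-0.001,-0.0012],[0.006,-0.001,-0.0013]],"turn":[0,0,0,0],"claw":[1,1,1,1]}'; python3 look.py s9; python3 flow.py s8 s9 500,313 498,360
```

```text
t: 11.3
tool_pos: [0.5161, -0.0495, 0.0597]
tool_rot: [0.009, 0.996, -0.088, -0.025]
force: [-1.3, 0.1, -0.2]
grip_width: -0.0
t 11.3 stand mm -53.3 -99.2 z 59.7 yaw err deg -0.42 F stand -1.3 -0.2 -0.2 w -0.0
[[7.199999809265137, -1.7999999523162842], [9.5, -1.2999999523162842]] [1 1]
```

```bash
python3 -m pendant '{"offset":[[0.001,0,-0.0001],[0.002,0,-0.0002],[0.003,0,-0.0003]],"turn":[0,0,0],"claw":[1,1,1]}'; python3 look.py s10; python3 flow.py s9 s10 509,313 507,360;  python3 -m pendant '{"offset":[[0.001,0,-0.0001],[0.002,0,-0.0002],[0.002,0,-0.0002]],"turn":[0,0,0],"claw":[1,1,1]}'; python3 look.py s11;python3 flow.py s10 s11 513,313 511,360
```

```text
t: 11.6
tool_pos: [0.5203, -0.05, 0.06]
tool_rot: [0.009, 0.996, -0.088, -0.024]
force: [0.4, -0.2, 0.2]
grip_width: 0.004
t 11.6 stand mm -49.1 -99.0 z 60.0 yaw err deg -0.39 F stand 0.4 -0.1 0.2 w 0.0
[[-0.30000001192092896, 0.4000000059604645], [1.600000023841858, 0.5]] [1 1]
t: 11.9
tool_pos: [0.5228, -0.0504, 0.0603]
tool_rot: [0.009, 0.996, -0.088, -0.024]
force: [-0.6, -0.2, -1.9]
grip_width: 0.002
t 11.9 stand mm -46.6 -99.1 z 60.3 yaw err deg -0.39 F stand -0.5 -0.2 -1.9 w 0.0
[[7.5, 8.300000190734863], [6.5, 7.5]] [1 1]
```

The right board has dropped too: about 8 px down, with the force falling to zero. I retreat and check.

```bash
python3 -m pendant '{"offset":[[-0.008,0,0],[-0.03,0,0],[-0.06,0,0],[-0.085,0,-0.02],[-0.1,0,-0.05],[-0.11,0,-0.085],[-0.11,0,-0.12],[-0.11,0,-0.15],[-0.11,0,-0.17],[-0.11,0,-0.17]],"turn":[0,0,0,0,0,0,0,0,0,0],"claw":[1,1,1,1,1,1,1,1,1,1]}'; python3 -m pendant '{"offset":[[0,-0.035,0],[0,-0.07,0],[-0.005,-0.105,0],[-0.01,-0.14,0],[-0.015,-0.175,0],[-0.02,-0.21,0],[-0.02,-0.245,0],[-0.02,-0.28,0],[-0.02,-0.315,0],[-0.02,-0.34,0]],"turn":[0,0,0,0,0,0,0,0,0,0],"claw":[1,1,1,1,1,1,1,1,1,1]}'
python3 - <<'E'
from workcell import observe,eyes
from h import *
now(observe())
a=eyes.capture("side")["color"][150:310,260:460][:,:,::-1]; b=eyes.capture("top")["color"][115:290,210:420][:,:,::-1]
cv2.imwrite("pics/fin.png",np.hstack([cv2.resize(a,(400,320),interpolation=2),cv2.resize(b,(384,320),interpolation=2)])); cv2.imwrite("pics/ftop.png",cv2.resize(b,None,fx=3.4,fy=3.4,interpolation=2))
E
```

```text
t: 12.78
tool_pos: [0.426, -0.028, 0.2405]
tool_rot: [0.008, 0.996, -0.088, -0.017]
force: [1.1, 0.1, 0.0]
grip_width: 0.002
t: 13.62
tool_pos: [0.4657, 0.3131, 0.2346]
tool_rot: [0.007, 0.996, -0.087, -0.016]
force: [1.6, 0.2, -0.1]
grip_width: -0.0
t 13.6167 stand mm -164.5 249.5 z 234.6 yaw err deg -0.21 F stand 1.5 0.4 -0.1 w -0.0
```

View pics/ftop.png

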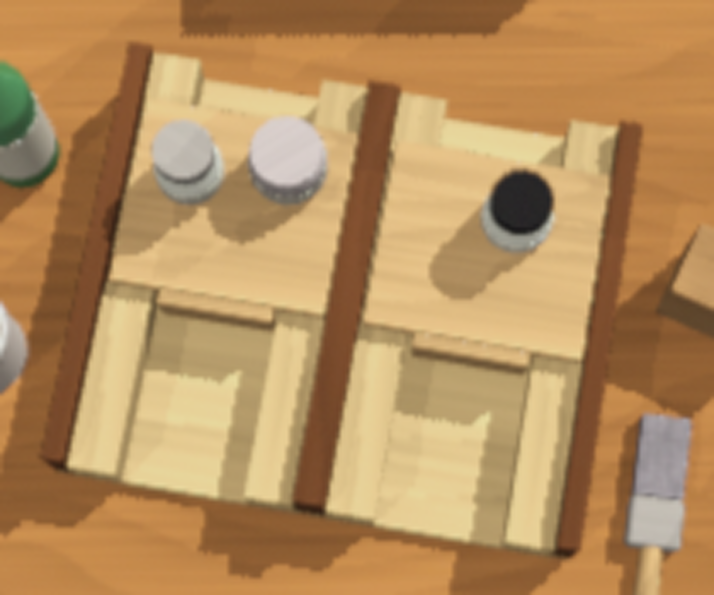

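View pics/fin.png

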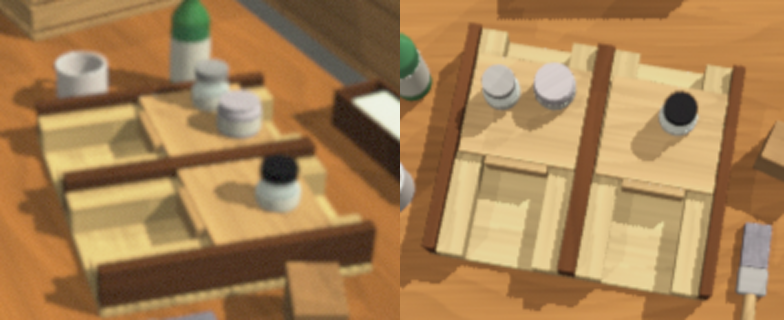

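Run:
```python
from h import *
T=np.load("top.npz")
s=lambda p:(lambda X:np.c_[(X[:,:2]-C)@A,(X[:,:2]-C)@B]*1e3)(ray(T,(np.float64(p)+.5)/3.4-.5+[210,115],.064)).round(1).tolist()
print("L near",s([[107,280],[327,315]]),"far",s([[145,98],[357,130]]))
print("R near",s([[362,323],[583,358]]),"far",s([[395,140],[610,172]]))
```

```text
L near [[-21.5, 183.3], [-20.8, 11.7]] far [[128.9, 183.0], [130.2, 14.0]]
R near [[-22.6, -15.8], [-21.8, -186.0]] far [[127.0, -16.7], [128.7, -186.0]]
```

```bash
python3 flow.py s10 s11 375,415 385,440 355,395 420,370
python3 - <<'E'
from workcell import eyes
from h import *
d=eyes.capture("side"); cv2.imwrite("pics/s12.png",cv2.resize(d["color"][150:310,260:460][:,:,::-1],None,fx=3.7,fy=3.7,interpolation=2))
E
python3 flow.py s11 s12 520,320 518,368 440,195 590,320; python3 flow.py s4 s12 443,197 391,136 295,273
```

```text
[[3.299999952316284, 4.300000190734863], [1.600000023841858, 0.20000000298023224], [3.700000047683716, 3.700000047683716], [-3.5, 4.0]] [1 1 1 1]
[[-3.0999999046325684, 0.30000001192092896], [0.8999999761581421, 0.0], [1.2999999523162842, -1.7999999523162842], [-3.200000047683716, -1.7999999523162842]] [1 1 1 1]
[[0.30000001192092896, -0.0], [0.5, 0.0], [-0.699999988079071, 0.20000000298023224]] [1 1 1]
```

Run:
```python
import cv2,numpy as np
from h import *
a,b=[cv2.imread(f"pics/{n}.png",0) for n in("s10","s11")]
m=np.zeros_like(a);m[300:470,340:620]=255
p=cv2.goodFeaturesToTrack(a,25,.02,12,mask=m,blockSize=9)
q,s,_=cv2.calcOpticalFlowPyrLK(a,b,p,None,winSize=(25,25),maxLevel=2)
for u,v in zip(p.reshape(-1,2),(q-p).reshape(-1,2)): print(u.round(),v.round(1),end=";")
S=np.load("side.npz");w=lambda x,y,z:np.r_[C+A*x/1e3+B*y/1e3,z]
g=lambda X:((proj(S,X)-[260,150]+.5)*3.7-.5).round().tolist()
print()
for z in(.064,.072):print(z,"R near-left, apron corners, far-left",g([w(-25,-15,z),w(-37,-55,z),w(-37,-145,z),w(125,-15,z)]))
```

```text
[366. 327.] [ 3.8 -1.4];[375. 421.] [3.3 4.5];[344. 367.] [ 3.5 -0.8];[362. 314.] [ 4.9 -0.2];[360. 450.] [ 7.1 -0.9];[543. 320.] [5.  7.5];[353. 358.] [ 3.5 -0.9];[400. 449.] [ 1.4 -0.2];[482. 319.] [4.3 8. ];[353. 329.] [ 3.8 -0.9];[546. 333.] [5.1 7.3];[360. 340.] [ 3.3 -1. ];[598. 315.] [-0.  -0.2];[477. 331.] [3.1 5.7];[347. 439.] [ 1.8 -0.8];[500. 320.] [6.  8.4];[529. 388.] [-6.3 -1.6];[560. 329.] [4.5 1.2];[379. 436.] [2.1 1.6];[534. 333.] [3.2 9.2];[501. 384.] [5.  3.2];[501. 349.] [6.4 8.1];[512. 379.] [5.3 4.8];[396. 359.] [5.2 6.7];[598. 357.] [0.1 0.1];
0.064 R near-left, apron corners, far-left [[321.0, 312.0], [321.0, 346.0], [360.0, 420.0], [523.0, 282.0]]
0.072 R near-left, apron corners, far-left [[321.0, 303.0], [321.0, 336.0], [360.0, 410.0], [524.0, 273.0]]
```

Run:
```python
import cv2,numpy as np
for n in("s9","s12"):
    h=cv2.cvtColor(cv2.imread(f"pics/{n}.png"),cv2.COLOR_BGR2HSV)[:,:,2]
    print(n,[(x,[int(v) for v in (lambda r:(r.min()+255,r.max()+255,len(r)) if len(r) else (0,0,0))(np.where(h[255:345,x-3:x+4].mean(1)<120)[0])]) for x in(345,360,375,390,405,420,435,450,540,555)])
```

```text
s9 [(345, [255, 344, 81]), (360, [255, 344, 41]), (375, [287, 291, 5]), (390, [284, 289, 6]), (405, [283, 287, 5]), (420, [280, 285, 6]), (435, [279, 282, 4]), (450, [276, 281, 6]), (540, [263, 320, 58]), (555, [261, 289, 29])]
s12 [(345, [291, 308, 18]), (360, [288, 305, 18]), (375, [287, 304, 18]), (390, [284, 301, 18]), (405, [283, 299, 17]), (420, [280, 297, 18]), (435, [278, 294, 17]), (450, [276, 292, 17]), (540, [261, 337, 77]), (555, [259, 290, 32])]
```

The dark strip visible above the right board widened evenly from about 5 px to 17–18 px along its whole length, so that board is down and level. I hand in.

```bash
python3 -c "
from workcell import job; print(job.close_job())"
```

```text
the job is handed in; nothing more can be done
None
```

I pushed both boards with the shut fingertips at about 36 mm/s, slowing to 12 mm/s near home. They dropped into their notches, and I handed the job in at about 14 s of the 51 s allowed. No verdict was reported.

**Drop and level:** Both boards dropped about 8 mm. On the left, the lids and the apron edge fell together. On the right, the visible strip edge was even from front to back, so that board is level.

**Jars and surroundings:** The jars and the tin stood upright on their boards. The things beside the stand looked unmoved. The arm was clear of everything.

**Checks that disagreed:**
- The top-view slab centres came out at stand x of about 54 (left) and 53 (right) instead of 50. That is within the 6 mm tolerance. The notch play allows at most 3 mm, so the left reading is probably partly calibration or pixel error.
- The right push reached about 20 N along the rails, roughly 25 N in total, at the wrist readings between moves. The limit is 40 N. The tool had begun to lean and press down, so I backed off, raised it about 10 mm, and finished at under 10 N along the rails.
- Some tracked image points near the right board's front edge showed less than the full drop. The strip-edge check settled that.

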